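# Walk the bench supply home in its docking tray and latch it

## Task

Walk the heavy bench power supply back into its docking tray in short nudges on its two front corner bumpers, left and right in turn, never letting it swing more than ten degrees out of line with the tray and never pressing on the control panel between the bumpers. Feel for the two rubber buffers at the back of the tray, which are screwed out by unknown amounts, and leave the supply pressing lightly on both without ramming either. Then swing the yellow latch fully across the front of the supply, let go, and leave the other things on the bench where they are.

Things in the scene. Friction and masses are not known exactly. Their poses are not given: they have to be found in the camera images.
- supply: heavy bench power supply, light cream steel case with dark front corner bumpers, 170 long (x) by 180 wide (y) by 72 high, about 1.4 to 2 kg, plain flat base that slides on the tray floor (sliding it takes 7 to 14 N in all, at one corner nearly as much, and more if the pusher leans down on it). Origin: centre of its underside. x points from its front (robot side) to its back, y to its left, z up. Its rear face is plain, at x = +85; the front faces of the bumpers are at x = -85
- bumper_left (a point): push point: middle of the front face of the left (+y) corner bumper, a dark block 35 wide (y +55 to +90) and 72 high that stands 14 proud of the case; the point is 35 above the supply's underside, at x -85, y +72.5 in the supply's frame
- bumper_right (a point): the same on the right (-y) corner bumper, at x -85, y -72.5
- panel: control panel on the front of the supply between the bumpers, 106 wide, with display, knobs and terminals that stay just behind the bumpers' front faces; delicate, not to be pressed (2 N at most). Origin at the foot of the panel, centred, 71 in front of the supply's origin
- tray: fixed grey steel docking tray, floor 300 long (x) by 270 wide (y) and 4 thick, on which the supply stands from the start; side lips 18 high whose inner faces are at y = +-108 (18 play each side of the supply); an upright back, 66 high, at the far end. Origin: centre of its underside. x points from its open front to its back, y left, z up
- stop_left: left buffer: steel block on the tray's back with a rubber pad, 24 diameter, on a screwed stud, pointing to the tray's front. Origin: centre of the block's back, at tray x +144, y +76, 42 above the bench. The pad's free face stands 30.5 to 39.5 in front of this origin, how far is not reported and differs left and right. The pad is sprung: it gives 1 mm for each 3 N. A little force, at least 0.5 N, must stay on it, and more than 14 N is ramming it
- stop_right: right buffer, the same, at tray x +144, y -76; screwed out by its own unknown amount
- latch (a joint): angle of the yellow latch arm (rad): 0 when it points to the tray's front, out of the way, growing as it swings inwards (clockwise seen from above), 1.571 at its stop when it lies across the front of the supply's right bumper. Stiff hinge: stays where it is left, takes about 2 N at the knob
- latch_knob (a point): the latch's upright black knob, 14 diameter, from 41 to 73 above the bench, 58 from the hinge axis; the point is in its middle, 57 above the bench. The arm below it is 12 wide, 32 to 42 above the bench
- latch_pivot (a point): hinge axis (vertical) of the latch, on the tray at x -82, y -124, 37 above the bench
- screwdriver: bystander: screwdriver, 170 long, orange handle, lying on the bench; origin under its middle
- screw_jar: bystander: glass jar with blue cap, 60 diameter, 65 high; origin under its centre
- plug: bystander: black and grey harness plug, 50 by 42 by 30; origin under its centre
- relay: bystander: black relay, 30 by 30 by 31; origin under its centre
- injector: bystander: small steel and green injector, 60 by 24 by 35; origin under its centre
- multimeter: bystander: yellow multimeter, 85 by 150 by 32; origin under its centre
There are look-alikes about, which are no part of the job. Leave any brown or red look-alike of the supply alone.

How it is judged:
By the outcome, as a careful person would: the job done as asked, in the order asked, and still so for the second after the job is handed in, with the robot touching nothing.
It also fails if it takes over 72 s, if anything falls off the work surface, if the arm or the gripper's body presses on something with over 40 N, if the wrist force passes 120 N, or if a joint passes its speed limit or range.

## Robot

A 6-joint arm with a two-finger parallel gripper is mounted at the origin on the work surface. World frame = base frame: x ahead of the robot, y to its left, z up, the work surface at z = 0. Lengths are in m, angles in rad, forces in N, time in s.
With the tool pointing down it reaches from about 0.35 to 0.8 m from the base axis. Payload 7.3 kg.
Tool frame: the origin (TCP) lies between the finger pads; the fingertips stand r.tcp_to_tips ahead of it and the grasp point (between the pads) lies 5 mm behind it (r.tcp_to_tips is the distance from the TCP to the fingertips, in m); z points along the fingers, y is the line along which they close (so a half turn about z gives the same grasp; the last joint's range is limited). The gripper opens to 85 mm and grips with 20 to 120 N. Pads are 22 mm wide; open, the fingers measure 114 mm over their backs; the gripper's body (76 mm by 85 mm) begins 54 mm behind the grasp point. The pads swing forward as they close: fully open they stand 13 mm farther back than shut.
Start: joints at [1.047, 0.342, 1.524, -0, 1.275, -0.146], TCP at [0.194, 0.488, 0.245] pointing down, gripper open.
Joint ranges: [-2.53, 2.53], [-0.77, 2.02], [0.04, 2.7], [-1, 4.14], [0.28, 2.66], [-3.11, 3.11]. Speed limits (rad/s): [2.57, 2.57, 3.14, 3.14, 3.14, 3.14].

## Interface

Orientations are given as [roll, pitch, yaw] about the fixed x, y, z axes, in that order (R = Rz(yaw) Ry(pitch) Rx(roll)).
In Python, from plant import r gives the robot as it stands. The module is installed in compiled form; this text tells all that it offers.
- The arm moves only by the tool carry_out, never from a script. Its argument "commands" is one flat list of numbers, 6 for each row, row after row: the shift along the world's x, y, z normalised to -1 to 1, where 1 is 150 mm, then the turn, a rotation vector about the world's x, y, z normalised to -1 to 1, where 1 is pi rad. In form: [x, y, z, wx, wy, wz, x, y, z, wx, wy, wz, ...]. A call has 1 to 20 rows; each row is the pose to reach, as a shift and turn from the pose commanded when the call began, turning the shorter way round; what a row does not reach only later rows make up. A row lasts 1/10 s, in which the tool goes at most 50 mm and 8.59 degrees, less where a joint would pass 70% of its speed; a pose out of reach is approached as far as the arm can. A call with a number of a shift or a turn outside -1 to 1 is refused whole. A call with a gripper value outside its range is refused whole. "gripper" is the gripper's target within -1 to 1 (shut at 1, half-way at 0, fully open at -1), set as the call begins (left out, the last holds). The fingers move at their own pace and stop on an object; "grip_force" is the grip in N (left out, the last holds). Time passes only in rows, so rows that repeat a pose let the fingers close. It gives the time, the measured TCP pose, the force, the opening and the grip force at its end, in the units of the state.
- r.get_obs(): the state, without advancing time (a new reading comes with each control period).
- r.snapshot(name): name is "scene" or "top" or "wrist"; returns the picture (480x640x3 uint8, red, green, blue); there is no depth.
- r.calibration(name): a dict with "camera_matrix" (3x3 intrinsics, pixels), "k1" (the pictures are not rectified: a ray, as slopes to the right and down, at radius r is drawn at 1 + k1 r^2 times it, then the intrinsics apply), "cam_to_world" (4x4, takes a point from camera to world coordinates). Camera axes: x right, y down, z forward; pixel columns grow to the right and rows downward; lengths in m; the calibration is good to about 2 mm. A picture is of the moment at which its call begins: read the wrist's pose just before it. calibration takes no time and is no camera call; for the wrist camera it gives the pose at the moment of the call.
- r.hand_in(): hands the job in; it is judged then, once.
Trained networks look in the newest picture that a camera, given by its name, has taken for a name from the list of things; names that differ only in an ending like _2 or _b are one class to them, and where a whole thing is asked for, a point or a joint stands for the part that bears it (a point fixed in the world has none). Each returns a list of dicts, best first, with "confidence" (0 to 1); they miss things now and then, are a little off and sometimes report something else, mostly with a low value. They report only what shows in the picture. A call takes as long as a camera call. They do not tell look-alikes from the thing itself.
- r.masks_of(camera, label): "mask" (480x640 bool, what is visible of it) and "box" ([left, top, width, height] in pixels, round what is visible of it).
The state is a dict: "t": time; "joint_positions": joint angles; "joint_velocities": joint speeds; "joint_efforts": joint torques, N m; "ee_pos": TCP position; "tcp_rot": TCP orientation; "wrist_force": force on the tool from outside, world axes, zero at the start; "wrist_torque": the same for the moment, N m; "width": opening from 0.0 (shut) to 1.0 (fully open); "grasp_force": force on a finger pad.
Only numpy, scipy, OpenCV 4.12 (cv2) and the standard library are available. Lean on these libraries where they do the work, as an engineer would, in place of code of your own. Each camera call takes 0.05 s, during which the arm holds its last target. There are 200 camera calls.

## Working session

There is one attempt and no reset: what is moved stays moved. The work goes in short steps, Python scripts to look and compute and a tool call to move; the robot and the scene stay as the last step left them, time stands still between calls to the robot, and variables do not carry over. Pictures are saved under pics/ and viewed, at most 10 in all, crops included, and the job is handed in when it is done.

Besides the shell and the picture viewer there is one more tool, called after ">>>" by a JSON object that holds its "op" and its "data", one argument or row to a line. carry_out: Moves the arm, as the interface text tells. Its arguments: {"type":"object","properties":{"commands":{"type":"array"},"gripper":{"type":"number"},"grip_force":{"type":"number"}},"required":["commands"]}

```bash
mkdir -p pics
cat > h.py <<'E'
import numpy as np, cv2
from plant import r
def ray(cam,px):
    c=r.calibration(cam);K=np.array(c["camera_matrix"]);T=np.array(c["cam_to_world"])
    d=np.array([(px[0]-K[0,2])/K[0,0],(px[1]-K[1,2])/K[1,1]]);u=d.copy()
    for _ in range(20): u=d/(1+c["k1"]*(u@u))
    return T[:3,3],T[:3,:3]@np.array([u[0],u[1],1])
def at(cam,px,z):
    o,d=ray(cam,px);return o+d*(z-o[2])/d[2]
def proj(cam,p):
    c=r.calibration(cam);K=np.array(c["camera_matrix"]);T=np.array(c["cam_to_world"])
    q=T[:3,:3].T@(np.array(p)-T[:3,3]);u=q[:2]/q[2];u=u*(1+c["k1"]*(u@u))
    return K[:2,:2]@u+K[:2,2]
def save(cam,name):
    im=r.snapshot(cam);cv2.imwrite(f"pics/{name}.png",im[:,:,::-1]);return im
E
python3 - <<'E'
from h import *
save("top","top1");save("scene","scene1")
print(r.get_obs(),r.tcp_to_tips)
for c in("top","scene"):
  for l in("supply","bumper_left","panel","tray","stop_left","stop_right","latch","latch_knob","screwdriver","screw_jar","plug","relay","injector","multimeter"):
    for m in r.masks_of(c,l)[:3]:print(c,l,round(m["confidence"],2),m["box"],at(c,[m["box"][0]+m["box"][2]/2,m["box"][1]+m["box"][3]/2],0.03).round(3))
E
```

```text
{'t': 0.1, 'joint_positions': array([ 1.04702894e+00,  3.42632580e-01,  1.52490960e+00,  1.44309796e-05,
        1.27540967e+00, -1.46003435e-01]), 'joint_velocities': array([ 0.00133553, -0.00155504, -0.0025285 ,  0.00048097, -0.00160097,
        0.00043686]), 'joint_efforts': array([ 1.06868905e-03, -4.34451449e+01, -2.46488822e+01, -1.57272416e-04,
        4.74763307e-03,  1.47666736e-05]), 'ee_pos': array([0.19345013, 0.48769867, 0.24471022]), 'tcp_rot': array([-3.14024992e+00, -2.11397177e-04,  2.76382435e+00]), 'wrist_force': array([-0.30089037,  0.68908396, -0.00701548]), 'wrist_torque': array([ 0.01501347, -0.03196408,  0.02780188]), 'grasp_force': 0.0, 'width': 1.00213524518158} 0.014
top supply 0.9 [199.3, 289.2, 124.5, 127.2] [0.322 0.105 0.03 ]
top supply 0.73 [363.6, 315.5, 111.3, 101.6] [ 0.302 -0.207  0.03 ]
top supply 0.65 [302.2, 166.5, 95.3, 92.0] [ 0.607 -0.065  0.03 ]
top bumper_left 0.87 [301.2, 163.1, 97.5, 95.8] [ 0.61  -0.065  0.03 ]
top bumper_left 0.68 [202.5, 287.6, 124.8, 128.2] [0.324 0.098 0.03 ]
top bumper_left 0.57 [368.2, 315.9, 104.9, 100.7] [ 0.302 
[... 1691 characters left out ...]
  0.03 ]
scene latch 0.37 [275.1, 220.3, 117.0, 102.6] [ 0.606 -0.054  0.03 ]
scene latch_knob 0.82 [253.5, 254.5, 24.8, 37.8] [ 0.51  -0.163  0.03 ]
scene screwdriver 0.72 [381.8, 169.8, 48.2, 33.5] [0.51  0.313 0.03 ]
scene screw_jar 0.9 [455.0, 195.9, 25.7, 28.0] [0.68  0.347 0.03 ]
scene screw_jar 0.29 [254.5, 252.9, 26.4, 36.6] [ 0.507 -0.156  0.03 ]
scene plug 0.68 [254.6, 254.1, 24.0, 38.3] [ 0.511 -0.162  0.03 ]
scene plug 0.66 [178.8, 310.2, 27.2, 31.7] [ 0.525 -0.361  0.03 ]
scene injector 0.47 [474.9, 221.2, 19.6, 22.8] [0.759 0.3   0.03 ]
scene multimeter 0.84 [155.3, 350.6, 94.2, 72.9] [ 0.654 -0.428  0.03 ]
scene multimeter 0.38 [351.6, 320.9, 20.3, 15.4] [ 0.756 -0.128  0.03 ]
```

View pics/top1.png

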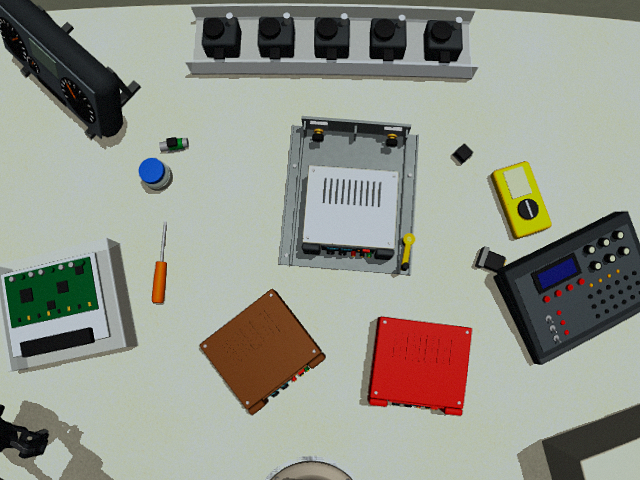

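View pics/scene1.png

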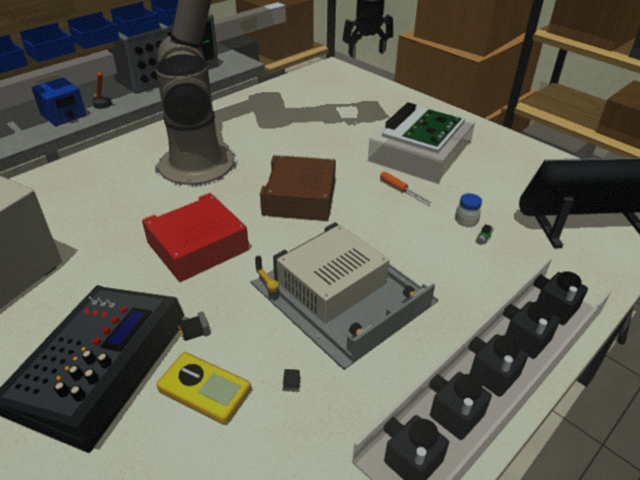

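The candidates are cream (350,208), brown (262,350) and red (420,365). By the description the cream one in the grey tray is the supply. Next is a close crop of it.

Run:
```python
from h import *
im=cv2.imread("pics/top1.png")[110:285,270:430]
cv2.imwrite("pics/crop1.png",cv2.resize(im,None,fx=3.4,fy=3.4,interpolation=cv2.INTER_CUBIC))
r.snapshot("top")
for l in("supply","tray"):
  for m in r.masks_of("top",l):
    b=m["box"]
    if 280<b[0]+b[2]/2<420 and b[1]<200:
      c=cv2.findContours(m["mask"].astype(np.uint8),0,1)[0];c=max(c,key=cv2.contourArea)
      print(l,cv2.minAreaRect(c));break
```

```text
supply ((350.3034973144531, 211.93310546875), (93.26304626464844, 89.45274353027344), 4.267893314361572)
tray ((350.7447509765625, 194.35574340820312), (133.5633087158203, 150.49252319335938), 4.698680400848389)
```

View pics/crop1.png

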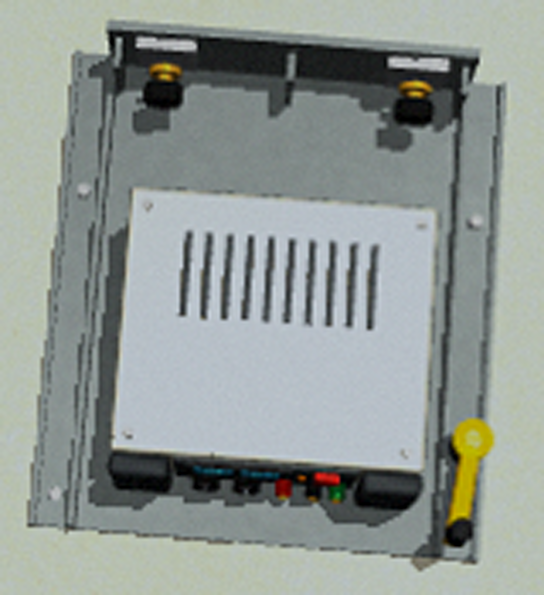

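The crop shows the cream supply with its rear corners at crop (133,190) and (438,210), and its bumper fronts at about y 487 to 505. The buffers are at (165,85) and (412,100). The latch pivot is at (473,438), with the knob at (458,530).

```bash
cat >> h.py <<'E'
from scipy.optimize import least_squares
def fit(cam,pts,x0,s=3.4,off=(270,110)):
    pts=[(np.array(a)/s+off,b) for a,b in pts]
    def W(p,b):
        c,s_=np.cos(p[2]),np.sin(p[2]);return [p[0]+c*b[0]-s_*b[1],p[1]+s_*b[0]+c*b[1],b[2]]
    f=lambda p:np.concatenate([proj(cam,W(p,b))-a for a,b in pts])
    q=least_squares(f,x0,loss="soft_l1");return q.x,f(q.x).reshape(-1,2).round(1).tolist()
E
python3 - <<'E'
from h import *
S,e=fit("top",[((133,190),(.085,.09,.076)),((438,210),(.085,-.09,.076)),((110,452),(-.071,.09,.076)),((422,470),(-.071,-.09,.076))],[.6,-.06,0]);print("supply",S.round(4),e)
T,e=fit("top",[((28,525),(-.15,.135,.004)),((475,562),(-.15,-.135,.004)),((75,52),(.15,.135,.004)),((505,85),(.15,-.135,.004)),((473,438),(-.082,-.124,.045))],[.62,-.06,0]);print("tray",T.round(4),e)
R=lambda a:np.array([[np.cos(a),-np.sin(a)],[np.sin(a),np.cos(a)]])
print("rel",R(-T[2])@(S[:2]-T[:2]),np.degrees(S[2]-T[2]))
for n,p in dict(bl=(-.085,.076),br=(-.085,-.076)).items():print(n,S[:2]+R(S[2])@p)
for n,p in dict(piv=(-.082,-.124),sl=(.144,.076),sr=(.144,-.076)).items():print(n,T[:2]+R(T[2])@p)
k=at("top",(458/3.4+270,530/3.4+110),.073);print("knob",k,R(-T[2])@(k[:2]-T[:2]))
E
```

```text
supply [ 0.6027 -0.0655 -0.0493] [[-0.8, -0.7], [0.2, -0.4], [-0.3, 0.1], [0.8, 1.2]]
tray [ 0.6426 -0.0646 -0.062 ] [[0.2, -0.1], [0.1, -0.1], [0.1, -0.1], [-0.4, 0.2], [-0.0, 0.2]]
rel [-0.03980571 -0.00334537] 0.7259138967583186
bl [0.52152728 0.01461301]
br [ 0.5140381  -0.13720238]
piv [ 0.55309511 -0.18329312]
sl [0.79104559 0.002329  ]
sr [ 0.78163363 -0.14937933]
knob [ 0.49609707 -0.17126296  0.073     ] [-0.13963358 -0.11552229]
```

>>> {"op": "carry_out", "data": {
  "commands": [0.468, -0.783, 0, 0, 0, 0.0251, 0.468, -0.783, 0, 0, 0, 0.0251, 0.468, -0.783, 0, 0, 0, 0.0251],
  "gripper": 1,
  "grip_force": 40
}}

```text
t: 1.95
ee_pos: [0.2644, 0.3686, 0.2453]
tcp_rot: [-3.141, 0.0, 2.843]
wrist_force: [0.8, 0.3, 0.0]
width: 0.514
grasp_force: 0.0
```

>>> {"op": "carry_out", "data": {
  "commands": [0.468, -0.783, 0, 0, 0, 0.0251, 0.468, -0.783, 0, 0, 0, 0.0251, 0.468, -0.783, 0, 0, 0, 0.0251]
}}

```text
t: 2.25
ee_pos: [0.3349, 0.2509, 0.2455]
tcp_rot: [3.141, 0.001, 2.921]
wrist_force: [-0.1, 1.0, -0.4]
width: 0.007
grasp_force: 0.0
```

>>> {"op": "carry_out", "data": {
  "commands": [0.468, -0.783, 0, 0, 0, 0.0251, 0.468, -0.783, 0, 0, 0, 0.0251, 0.468, -0.783, 0, 0, 0, 0.0251]
}}

```text
t: 2.55
ee_pos: [0.4053, 0.1333, 0.2456]
tcp_rot: [3.142, 0.001, 2.999]
wrist_force: [0.7, -0.0, 0.4]
width: -0.005
grasp_force: 0.0
```

>>> {"op": "carry_out", "data": {
  "commands": [0.468, -0.783, 0, 0, 0, 0.0251, 0.468, -0.783, 0, 0, 0, 0.0251, 0.468, -0.783, 0, 0, 0, 0.0251, 0.468, -0.783, 0, 0, 0, 0.0251, 0.468, -0.783, 0, 0, 0, 0.0251]
}}

```text
t: 3.05
ee_pos: [0.4743, 0.0178, 0.245]
tcp_rot: [3.141, -0.001, 3.077]
wrist_force: [-0.7, 0.3, 0.4]
width: 0.002
grasp_force: 0.0
```

>>> {"op": "carry_out", "data": {
  "commands": [0, 0, -1, 0, 0, 0, 0, 0, -1, 0, 0, 0, 0, 0, -1, 0, 0, 0, 0, 0, -1, 0, 0, 0]
}}

```text
t: 3.45
ee_pos: [0.4696, 0.02, 0.0905]
tcp_rot: [3.141, -0.013, 3.081]
wrist_force: [-1.5, 0.9, -0.4]
width: 0.001
grasp_force: 0.0
```

>>> {"op": "carry_out", "data": {
  "commands": [0, 0, -0.333, 0, 0, 0, 0, 0, -0.333, 0, 0, 0, 0, 0, -0.333, 0, 0, 0, 0, 0, -0.333, 0, 0, 0]
}}

```text
t: 3.85
ee_pos: [0.4762, 0.0184, 0.0485]
tcp_rot: [-3.141, 0.005, 3.08]
wrist_force: [0.6, 0.4, -0.5]
width: 0.002
grasp_force: 0.0
```

>>> {"op": "carry_out", "data": {
  "commands": [0.05, -0.003, 0, 0, 0, 0, 0.1, -0.006, 0, 0, 0, 0, 0.15, -0.009, 0, 0, 0, 0, 0.2, -0.012, 0, 0, 0, 0, 0.2, -0.012, 0, 0, 0, 0]
}}

```text
t: 4.35
ee_pos: [0.5058, 0.0162, 0.0456]
tcp_rot: [3.142, 0.001, 3.079]
wrist_force: [0.0, -0.3, 0.2]
width: -0.0
grasp_force: 0.0
```

>>> {"op": "carry_out", "data": {
  "commands": [0.013, -0.001, 0, 0, 0, 0, 0.027, -0.002, 0, 0, 0, 0, 0.04, -0.003, 0, 0, 0, 0, 0.053, -0.003, 0, 0, 0, 0, 0.067, -0.004, 0, 0, 0, 0]
}}

```text
t: 4.85
ee_pos: [0.5108, 0.0165, 0.0445]
tcp_rot: [3.141, -0.009, 3.079]
wrist_force: [-10.7, 3.9, 3.1]
width: 0.001
grasp_force: 0.0
```

>>> {"op": "carry_out", "data": {
  "commands": [0.02, -0.001, 0, 0, 0, 0, 0.04, -0.002, 0, 0, 0, 0, 0.06, -0.003, 0, 0, 0, 0, 0.07, -0.004, 0, 0, 0, 0]
}}

```text
t: 5.25
ee_pos: [0.521, 0.0166, 0.0442]
tcp_rot: [3.14, -0.01, 3.079]
wrist_force: [-11.0, 5.7, 3.5]
width: -0.004
grasp_force: 0.0
```

Run:
```python
from h import *
print(r.get_obs()["ee_pos"],r.get_obs()["wrist_force"])
im=save("top","top2")[110:285,270:430]
cv2.imwrite("pics/crop2.png",cv2.resize(im[:,:,::-1],None,fx=3.4,fy=3.4,interpolation=cv2.INTER_CUBIC))
```

```text
[0.52099788 0.01657975 0.0441882 ] [-11.02285462   5.71510187   3.5021669 ]
```

View pics/crop2.png

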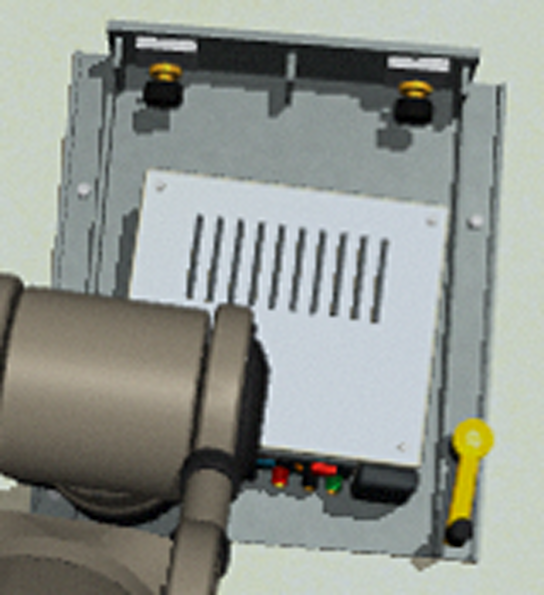

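Left nudge done: rear-left is now at crop (147,170) and rear-right at (448,206), which is about -3° to the tray. Now the right corner.

>>> {"op": "carry_out", "data": {
  "commands": [-0.2, 0, 0, 0, 0, 0, -0.2, 0, 0, 0, 0, 0, -0.22, -0.33, 0, 0, 0, 0, -0.24, -0.66, 0, 0, 0, 0, -0.262, -1, 0, 0, 0, 0, -0.262, -1, 0, 0, 0, 0]
}}

```text
t: 5.9
ee_pos: [0.4866, -0.1405, 0.0458]
tcp_rot: [-3.14, 0.003, 3.073]
wrist_force: [1.0, 0.6, 0.9]
width: -0.001
grasp_force: 0.0
```

>>> {"op": "carry_out", "data": {
  "commands": [0.06, -0.007, 0, 0, 0, 0, 0.1, -0.01, 0, 0, 0, 0, 0.12, -0.012, 0, 0, 0, 0, 0.14, -0.013, 0, 0, 0, 0, 0.16, -0.014, 0, 0, 0, 0, 0.18, -0.015, 0, 0, 0, 0, 0.2, -0.016, 0, 0, 0, 0, 0.22, -0.017, 0, 0, 0, 0, 0.24, -0.018, 0, 0, 0, 0, 0.26, -0.02, 0, 0, 0, 0, 0.27, -0.02, 0, 0, 0, 0]
}}

```text
t: 7.0
ee_pos: [0.5236, -0.1365, 0.0444]
tcp_rot: [3.141, -0.007, 3.082]
wrist_force: [-11.2, -4.2, 1.8]
width: 0.0
grasp_force: 0.0
```

Run:
```python
from h import *
im=save("top","top3")[110:285,270:430]
cv2.imwrite("pics/crop3.png",cv2.resize(im[:,:,::-1],None,fx=3.4,fy=3.4,interpolation=cv2.INTER_CUBIC))
```

```text
(no output)
```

View pics/crop3.png

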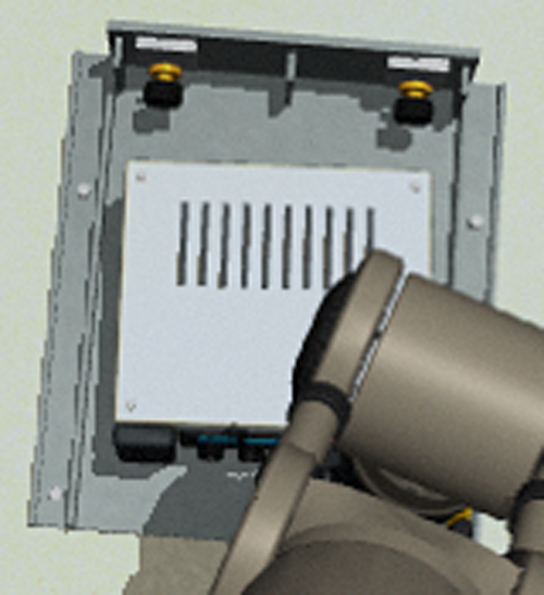

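Rear corners are at (128,158) and (430,171) and front-left is at (115,425), so the supply is about +2° to the tray.

```bash
cat >> h.py <<'E'
Tr=np.array([.6426,-.0646,-.062])
R=lambda a:np.array([[np.cos(a),-np.sin(a)],[np.sin(a),np.cos(a)]])
def rep(S):
    print("S",S.round(4),"rel",(R(-Tr[2])@(S[:2]-Tr[:2])).round(4),"deg",np.degrees(S[2]-Tr[2]).round(2))
    for n,p in dict(bl=(-.085,.076),br=(-.085,-.076)).items():
        w=S[:2]+R(S[2])@p;print(n,w.round(4),"tray",(R(-Tr[2])@(w-Tr[:2])).round(4))
E
python3 - <<'E'
from h import *
S,e=fit("top",[((128,158),(.085,.09,.076)),((430,171),(.085,-.09,.076)),((115,425),(-.071,.09,.076))],[.6,-.06,0]);rep(S);print(e)
w=np.array([.5236,-.1365]);print(R(-Tr[2])@(w-Tr[:2]))
E
```

```text
S [ 0.6225 -0.0655 -0.0135] rel [-0.02   -0.0022] deg 2.78
bl [0.5385 0.0116] tray [-0.1086  0.0696]
br [ 0.5365 -0.1404] tray [-0.1012 -0.0822]
[[-0.7, 0.6], [1.1, -0.2], [-0.2, -0.4]]
[-0.11431641 -0.07913513]
```

>>> {"op": "carry_out", "data": {
  "commands": [-0.16, 0.01, 0, 0, 0, 0, -0.16, 0.01, 0, 0, 0, 0, -0.14, 0.33, 0, 0, 0, 0, -0.12, 0.66, 0, 0, 0, 0, -0.1, 1, 0, 0, 0, 0, -0.1, 1, 0, 0, 0, 0]
}}

```text
t: 7.65
ee_pos: [0.5114, 0.0184, 0.0455]
tcp_rot: [3.14, 0.0, 3.087]
wrist_force: [-0.5, 0.1, -0.4]
width: 0.0
grasp_force: 0.0
```

>>> {"op": "carry_out", "data": {
  "commands": [0.06, -0.004, 0, 0, 0, 0, 0.08, -0.005, 0, 0, 0, 0, 0.1, -0.006, 0, 0, 0, 0, 0.12, -0.007, 0, 0, 0, 0, 0.14, -0.009, 0, 0, 0, 0, 0.16, -0.01, 0, 0, 0, 0, 0.18, -0.011, 0, 0, 0, 0, 0.2, -0.012, 0, 0, 0, 0, 0.22, -0.014, 0, 0, 0, 0, 0.24, -0.015, 0, 0, 0, 0, 0.26, -0.016, 0, 0, 0, 0]
}}

```text
t: 8.75
ee_pos: [0.5462, 0.0098, 0.044]
tcp_rot: [3.14, -0.01, 3.077]
wrist_force: [-10.9, 5.3, 1.8]
width: 0.0
grasp_force: 0.0
```

```bash
cat >> h.py <<'E'
def top_fit(S0,which):
    # supply pose from the light lid's straight edges in the newest top picture, rear corners
    im=r.snapshot("top")
    return im
E
python3 - <<'E'
from h import *
o=r.get_obs();print(R(-Tr[2])@(o["ee_pos"][:2]-Tr[:2]))
im=save("top","top4")
# rear edge: for columns, first bright lid row scanning up from row 185
g=im[:,:,:].min(2).astype(int)
for x in range(308,402,8):
    col=g[130:200,x];print(x,[130+i for i in range(1,70) if abs(col[i]-col[i-1])>40],end="; ")
E
```

```text
[-0.10079605  0.06829393]
308 [137]; 316 [147, 148, 181, 182]; 324 [136, 149, 183]; 332 [136]; 340 [136]; 348 [162, 163, 184]; 356 [137, 187, 189]; 364 [138, 169, 170]; 372 [166]; 380 [143, 156, 190, 191]; 388 [147, 157]; 396 [131, 146, 147];
```

>>> {"op": "carry_out", "data": {
  "commands": [-0.19, 0.01, 0, 0, 0, 0, -0.19, 0.01, 0, 0, 0, 0, -0.21, -0.32, 0, 0, 0, 0, -0.235, -0.65, 0, 0, 0, 0, -0.253, -0.985, 0, 0, 0, 0, -0.253, -0.985, 0, 0, 0, 0]
}}

```text
t: 9.4
ee_pos: [0.5131, -0.1451, 0.0458]
tcp_rot: [-3.139, 0.003, 3.071]
wrist_force: [0.4, 0.0, 0.3]
width: -0.001
grasp_force: 0.0
```

>>> {"op": "carry_out", "data": {
  "commands": [0.06, -0.004, 0, 0, 0, 0, 0.08, -0.005, 0, 0, 0, 0, 0.1, -0.006, 0, 0, 0, 0, 0.12, -0.007, 0, 0, 0, 0, 0.14, -0.009, 0, 0, 0, 0, 0.16, -0.01, 0, 0, 0, 0, 0.18, -0.011, 0, 0, 0, 0, 0.2, -0.012, 0, 0, 0, 0, 0.22, -0.014, 0, 0, 0, 0, 0.24, -0.015, 0, 0, 0, 0, 0.26, -0.016, 0, 0, 0, 0, 0.28, -0.017, 0, 0, 0, 0]
}}

```text
t: 10.6
ee_pos: [0.5513, -0.1399, 0.0444]
tcp_rot: [3.141, -0.008, 3.081]
wrist_force: [-10.7, -5.7, 1.4]
width: -0.004
grasp_force: 0.0
```

Run:
```python
from h import *
o=r.get_obs();print(R(-Tr[2])@(o["ee_pos"][:2]-Tr[:2]),o["wrist_force"])
im=save("top","top5")[110:285,270:430]
cv2.imwrite("pics/crop5.png",cv2.resize(im[:,:,::-1],None,fx=3.4,fy=3.4,interpolation=cv2.INTER_CUBIC))
```

```text
[-0.08649771 -0.0808459 ] [-10.69585589  -5.70471519   1.36459599]
```

View pics/crop5.png

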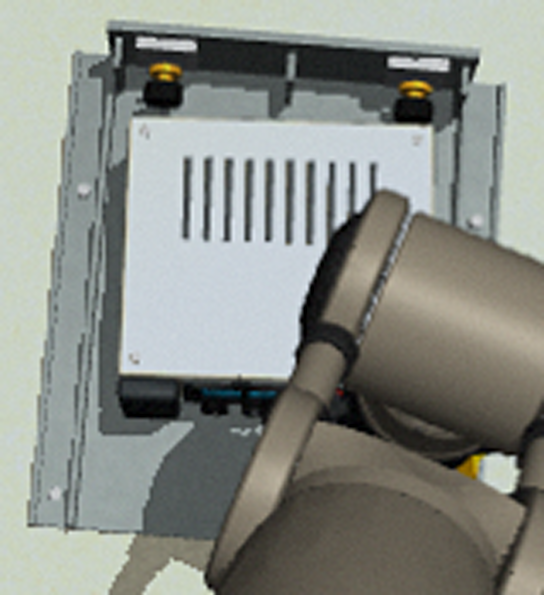

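Rear corners are at (132,117) and (433,125), and front-left is at (119,374). The supply is nearing the right buffer with about +3° of tilt.

Run:
```python
from h import *
S,e=fit("top",[((132,117),(.085,.09,.076)),((433,125),(.085,-.09,.076)),((119,374),(-.071,.09,.076))],[.6,-.06,0]);rep(S);print(e)
for n,y in(("l",.076),("r",-.076)):
  print(n,R(-Tr[2])@(S[:2]+R(S[2])@np.array([.085,y])-Tr[:2]))
```

```text
S [ 0.6502 -0.0671 -0.012 ] rel [ 0.0078 -0.002 ] deg 2.87
bl [0.5661 0.0099] tray [-0.0809  0.0696]
br [ 0.5643 -0.1421] tray [-0.0733 -0.0822]
[[-0.7, -0.6], [0.9, -0.1], [-0.1, 0.6]]
l [0.08885551 0.07811778]
r [ 0.09645589 -0.07369209]
```

>>> {"op": "carry_out", "data": {
  "commands": [-0.15, 0.01, 0, 0, 0, 0, -0.15, 0.01, 0, 0, 0, 0, -0.13, 0.33, 0, 0, 0, 0, -0.11, 0.66, 0, 0, 0, 0, -0.085, 1, 0, 0, 0, 0, -0.085, 1, 0, 0, 0, 0]
}}

```text
t: 11.25
ee_pos: [0.5419, 0.0154, 0.0456]
tcp_rot: [3.14, 0.001, 3.086]
wrist_force: [0.4, -0.4, 0.1]
width: 0.003
grasp_force: 0.0
```

>>> {"op": "carry_out", "data": {
  "commands": [0.04, -0.002, 0, 0, 0, 0, 0.06, -0.004, 0, 0, 0, 0, 0.08, -0.005, 0, 0, 0, 0, 0.1, -0.006, 0, 0, 0, 0, 0.12, -0.007, 0, 0, 0, 0, 0.14, -0.009, 0, 0, 0, 0, 0.16, -0.01, 0, 0, 0, 0, 0.18, -0.011, 0, 0, 0, 0]
}}

```text
t: 12.05
ee_pos: [0.5651, 0.0074, 0.0441]
tcp_rot: [3.14, -0.009, 3.077]
wrist_force: [-10.4, 4.7, 3.1]
width: 0.001
grasp_force: 0.0
```

>>> {"op": "carry_out", "data": {
  "commands": [-0.18, 0.018, 0, 0, 0, 0, -0.18, 0.018, 0, 0, 0, 0, -0.2, -0.31, 0, 0, 0, 0, -0.22, -0.64, 0, 0, 0, 0, -0.241, -0.98, 0, 0, 0, 0, -0.241, -0.98, 0, 0, 0, 0]
}}

```text
t: 12.65
ee_pos: [0.533, -0.1463, 0.0458]
tcp_rot: [-3.139, 0.003, 3.072]
wrist_force: [0.1, 0.6, 0.7]
width: -0.001
grasp_force: 0.0
```

>>> {"op": "carry_out", "data": {
  "commands": [0.04, -0.002, 0, 0, 0, 0, 0.06, -0.004, 0, 0, 0, 0, 0.08, -0.005, 0, 0, 0, 0, 0.1, -0.006, 0, 0, 0, 0, 0.12, -0.007, 0, 0, 0, 0, 0.14, -0.009, 0, 0, 0, 0, 0.16, -0.01, 0, 0, 0, 0, 0.18, -0.011, 0, 0, 0, 0, 0.19, -0.012, 0, 0, 0, 0]
}}

```text
t: 13.55
ee_pos: [0.558, -0.1406, 0.0446]
tcp_rot: [3.141, -0.007, 3.08]
wrist_force: [-11.2, -3.5, 4.4]
width: 0.004
grasp_force: 0.0
```

>>> {"op": "carry_out", "data": {
  "commands": [0.005, 0, 0, 0, 0, 0, 0.01, 0, 0, 0, 0, 0]
}}

```text
t: 13.75
ee_pos: [0.5591, -0.1409, 0.0446]
tcp_rot: [3.141, -0.008, 3.08]
wrist_force: [-12.5, -3.1, 4.0]
width: 0.002
grasp_force: 0.0
```

>>> {"op": "carry_out", "data": {
  "commands": [0.005, 0, 0, 0, 0, 0, 0.01, -0.001, 0, 0, 0, 0]
}}

```text
t: 13.95
ee_pos: [0.5605, -0.1412, 0.0446]
tcp_rot: [3.141, -0.008, 3.08]
wrist_force: [-11.7, -4.2, 3.6]
width: 0.0
grasp_force: 0.0
```

>>> {"op": "carry_out", "data": {
  "commands": [0.005, 0, 0, 0, 0, 0, 0.01, -0.001, 0, 0, 0, 0]
}}

```text
t: 14.15
ee_pos: [0.5621, -0.1415, 0.0446]
tcp_rot: [3.141, -0.008, 3.08]
wrist_force: [-11.1, -4.4, 3.8]
width: -0.005
grasp_force: 0.0
```

>>> {"op": "carry_out", "data": {
  "commands": [0.005, 0, 0, 0, 0, 0, 0.01, -0.001, 0, 0, 0, 0]
}}

```text
t: 14.35
ee_pos: [0.5634, -0.1417, 0.0446]
tcp_rot: [3.141, -0.008, 3.08]
wrist_force: [-14.3, -3.8, 5.1]
width: 0.001
grasp_force: 0.0
```

>>> {"op": "carry_out", "data": {
  "commands": [0.005, 0, 0, 0, 0, 0]
}}

```text
t: 14.45
ee_pos: [0.5636, -0.1417, 0.0446]
tcp_rot: [3.141, -0.009, 3.08]
wrist_force: [-16.9, -4.6, 5.4]
width: -0.001
grasp_force: 0.0
```

>>> {"op": "carry_out", "data": {
  "commands": [0.005, 0, 0, 0, 0, 0]
}}

```text
t: 14.55
ee_pos: [0.5639, -0.1417, 0.0445]
tcp_rot: [3.141, -0.01, 3.08]
wrist_force: [-18.1, -4.6, 7.3]
width: 0.0
grasp_force: 0.0
```

>>> {"op": "carry_out", "data": {
  "commands": [-0.1, 0.006, 0, 0, 0, 0, -0.207, 0.012, 0, 0, 0, 0, -0.207, 0.012, 0, 0, 0, 0, -0.185, 0.33, 0, 0, 0, 0, -0.165, 0.66, 0, 0, 0, 0, -0.145, 1, 0, 0, 0, 0, -0.145, 1, 0, 0, 0, 0]
}}

```text
t: 15.25
ee_pos: [0.5472, 0.0141, 0.0455]
tcp_rot: [3.14, 0.001, 3.085]
wrist_force: [1.2, -0.7, -0.2]
width: 0.001
grasp_force: 0.0
```

>>> {"op": "carry_out", "data": {
  "commands": [0.04, -0.002, 0, 0, 0, 0, 0.06, -0.004, 0, 0, 0, 0, 0.08, -0.005, 0, 0, 0, 0, 0.1, -0.006, 0, 0, 0, 0, 0.12, -0.007, 0, 0, 0, 0, 0.14, -0.009, 0, 0, 0, 0, 0.15, -0.009, 0, 0, 0, 0]
}}

```text
t: 15.95
ee_pos: [0.5681, 0.007, 0.0451]
tcp_rot: [3.142, -0.003, 3.079]
wrist_force: [-8.1, -1.1, 4.1]
width: -0.0
grasp_force: 0.0
```

>>> {"op": "carry_out", "data": {
  "commands": [0.005, 0, 0, 0, 0, 0, 0.01, 0, 0, 0, 0, 0]
}}

```text
t: 16.15
ee_pos: [0.5682, 0.0073, 0.0449]
tcp_rot: [3.142, -0.006, 3.079]
wrist_force: [-9.7, -0.6, 5.2]
width: -0.0
grasp_force: 0.0
```

>>> {"op": "carry_out", "data": {
  "commands": [0.005, 0, 0, 0, 0, 0, 0.01, -0.001, 0, 0, 0, 0]
}}

```text
t: 16.35
ee_pos: [0.5687, 0.0076, 0.0447]
tcp_rot: [3.141, -0.008, 3.08]
wrist_force: [-12.2, 2.1, 5.1]
width: -0.001
grasp_force: 0.0
```

>>> {"op": "carry_out", "data": {
  "commands": [0.005, 0, 0, 0, 0, 0, 0.01, -0.001, 0, 0, 0, 0]
}}

```text
t: 16.55
ee_pos: [0.5698, 0.0079, 0.0445]
tcp_rot: [3.141, -0.009, 3.08]
wrist_force: [-10.3, 4.6, 3.2]
width: -0.004
grasp_force: 0.0
```

>>> {"op": "carry_out", "data": {
  "commands": [0.005, 0, 0, 0, 0, 0, 0.01, -0.001, 0, 0, 0, 0]
}}

```text
t: 16.75
ee_pos: [0.5711, 0.0081, 0.0444]
tcp_rot: [3.14, -0.009, 3.08]
wrist_force: [-10.8, 1.9, 2.0]
width: 0.0
grasp_force: 0.0
```

>>> {"op": "carry_out", "data": {
  "commands": [0.005, 0, 0, 0, 0, 0, 0.01, -0.001, 0, 0, 0, 0]
}}

```text
t: 16.95
ee_pos: [0.5716, 0.008, 0.0442]
tcp_rot: [3.14, -0.012, 3.08]
wrist_force: [-18.3, 5.4, 7.4]
width: -0.002
grasp_force: 0.0
```

>>> {"op": "carry_out", "data": {
  "commands": [0.005, 0, 0, 0, 0, 0, 0.01, -0.001, 0, 0, 0, 0]
}}

```text
t: 17.15
ee_pos: [0.5723, 0.0079, 0.044]
tcp_rot: [3.14, -0.014, 3.08]
wrist_force: [-16.4, 3.7, 4.5]
width: -0.002
grasp_force: 0.0
```

>>> {"op": "carry_out", "data": {
  "commands": [0.005, 0, 0, 0, 0, 0, 0.01, -0.001, 0, 0, 0, 0]
}}

```text
t: 17.35
ee_pos: [0.5726, 0.0079, 0.0439]
tcp_rot: [3.14, -0.016, 3.08]
wrist_force: [-17.7, 5.0, 4.6]
width: -0.003
grasp_force: 0.0
```

>>> {"op": "carry_out", "data": {
  "commands": [-0.1, 0.006, 0, 0, 0, 0, -0.22, 0.02, 0, 0, 0, 0, -0.22, 0.02, 0, 0, 0, 0, -0.24, -0.31, 0, 0, 0, 0, -0.26, -0.64, 0, 0, 0, 0, -0.282, -0.975, 0, 0, 0, 0, -0.282, -0.975, 0, 0, 0, 0]
}}

```text
t: 18.05
ee_pos: [0.5384, -0.1462, 0.0458]
tcp_rot: [-3.139, 0.003, 3.073]
wrist_force: [0.3, 0.1, 0.5]
width: 0.001
grasp_force: 0.0
```

>>> {"op": "carry_out", "data": {
  "commands": [0.04, -0.002, 0, 0, 0, 0, 0.06, -0.004, 0, 0, 0, 0, 0.08, -0.005, 0, 0, 0, 0, 0.1, -0.006, 0, 0, 0, 0, 0.12, -0.007, 0, 0, 0, 0, 0.14, -0.009, 0, 0, 0, 0, 0.165, -0.01, 0, 0, 0, 0, 0.165, -0.01, 0, 0, 0, 0]
}}

```text
t: 18.85
ee_pos: [0.5626, -0.1414, 0.0454]
tcp_rot: [-3.142, 0.001, 3.079]
wrist_force: [0.0, -0.7, 0.5]
width: 0.004
grasp_force: 0.0
```

>>> {"op": "carry_out", "data": {
  "commands": [0.005, 0, 0, 0, 0, 0, 0.01, -0.001, 0, 0, 0, 0]
}}

```text
t: 19.05
ee_pos: [0.5635, -0.1416, 0.0454]
tcp_rot: [3.141, -0.0, 3.079]
wrist_force: [0.0, -0.0, -0.0]
width: 0.002
grasp_force: 0.0
```

>>> {"op": "carry_out", "data": {
  "commands": [0.005, 0, 0, 0, 0, 0, 0.01, -0.001, 0, 0, 0, 0]
}}

```text
t: 19.25
ee_pos: [0.5642, -0.1416, 0.0452]
tcp_rot: [3.141, -0.002, 3.079]
wrist_force: [-4.8, -0.6, 2.0]
width: 0.0
grasp_force: 0.0
```

>>> {"op": "carry_out", "data": {
  "commands": [0.005, 0, 0, 0, 0, 0, 0.01, -0.001, 0, 0, 0, 0]
}}

```text
t: 19.45
ee_pos: [0.5642, -0.1414, 0.0449]
tcp_rot: [3.141, -0.005, 3.08]
wrist_force: [-10.8, 0.6, 5.4]
width: -0.005
grasp_force: 0.0
```

>>> {"op": "carry_out", "data": {
  "commands": [0.005, 0, 0, 0, 0, 0, 0.01, -0.001, 0, 0, 0, 0]
}}

```text
t: 19.65
ee_pos: [0.5643, -0.1413, 0.0446]
tcp_rot: [3.14, -0.009, 3.08]
wrist_force: [-15.1, 0.4, 7.8]
width: 0.002
grasp_force: 0.0
```

>>> {"op": "carry_out", "data": {
  "commands": [0.005, 0, 0, 0, 0, 0, 0.005, 0, 0, 0, 0, 0]
}}

```text
t: 19.85
ee_pos: [0.5644, -0.1412, 0.0444]
tcp_rot: [3.14, -0.01, 3.08]
wrist_force: [-15.9, -0.5, 5.7]
width: 0.0
grasp_force: 0.0
```

Both buffers are felt. The right corner holds 16 N without moving, against about 11 N sliding, and the left behaved the same way. Now the latch.

>>> {"op": "carry_out", "data": {
  "commands": [-0.1, 0.006, 0, 0, 0, 0, -0.333, 0.02, 0, 0, 0, 0, -0.333, 0.02, 0, 0, 0, 0, -0.333, 0.02, 0.33, 0, 0, 0, -0.333, 0.02, 0.7, 0, 0, 0, -0.333, 0.02, 0.7, 0, 0, 0, -0.45, -0.24, 0.7, 0, 0, 0, -0.532, -0.477, 0.7, 0, 0, 0, -0.532, -0.477, 0.7, 0, 0, 0]
}}

```text
t: 20.75
ee_pos: [0.4884, -0.2172, 0.1504]
tcp_rot: [-3.14, 0.001, 3.075]
wrist_force: [0.1, 0.9, -0.4]
width: 0.001
grasp_force: 0.0
```

Run:
```python
from h import *
print(r.get_obs()["ee_pos"])
im=save("top","top6")[110:285,270:430]
cv2.imwrite("pics/crop6.png",cv2.resize(im[:,:,::-1],None,fx=3.4,fy=3.4,interpolation=cv2.INTER_CUBIC))
P0=np.array([.4894,-.2134]);out=[]
for i,th in enumerate(np.linspace(.1,1.65,17)):
    d=[.030,.022][i>0] if i<2 else .020
    K=np.array([-.082-.058*np.cos(th),-.124+.058*np.sin(th)]);P=K-d*np.array([np.sin(th),np.cos(th)])
    w=Tr[:2]+R(Tr[2])@P-P0;out+=[*(w/.15).round(3),0,0,0,round(-(th)/np.pi,3)]
print([float(v) for v in out])
```

```text
[ 0.48842781 -0.21716668  0.1504238 ]
[0.011, 0.066, 0.0, 0.0, 0.0, -0.032, 0.013, 0.158, 0.0, 0.0, 0.0, -0.063, 0.016, 0.21, 0.0, 0.0, 0.0, -0.094, 0.018, 0.25, 0.0, 0.0, 0.0, -0.124, 0.025, 0.289, 0.0, 0.0, 0.0, -0.155, 0.036, 0.327, 0.0, 0.0, 0.0, -0.186, 0.05, 0.364, 0.0, 0.0, 0.0, -0.217, 0.067, 0.4, 0.0, 0.0, 0.0, -0.248, 0.088, 0.433, 0.0, 0.0, 0.0, -0.279, 0.112, 0.465, 0.0, 0.0, 0.0, -0.309, 0.139, 0.494, 0.0, 0.0, 0.0, -0.34, 0.169, 0.52, 0.0, 0.0, 0.0, -0.371, 0.201, 0.543, 0.0, 0.0, 0.0, -0.402, 0.235, 0.563, 0.0, 0.0, 0.0, -0.433, 0.271, 0.58, 0.0, 0.0, 0.0, -0.464, 0.308, 0.593, 0.0, 0.0, 0.0, -0.494, 0.347, 0.602, 0.0, 0.0, 0.0, -0.525]
```

View pics/crop6.png

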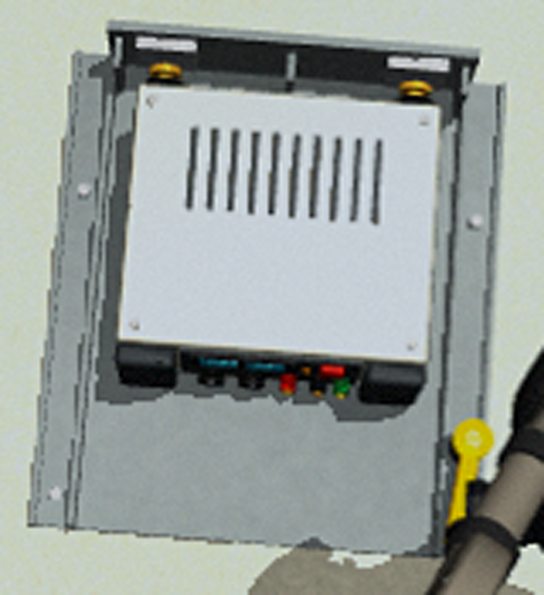

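The supply sits square at both buffers: rear corners at (140,85) and (441,103), pads just hidden behind. The latch pivot is at (473,438) and is clear.

>>> {"op": "carry_out", "data": {
  "commands": [0, 0, -0.3, 0, 0, 0, 0, 0, -0.587, 0, 0, 0, 0, 0, -0.587, 0, 0, 0, 0, 0, -0.587, 0, 0, 0]
}}

```text
t: 21.2
ee_pos: [0.4894, -0.2128, 0.0624]
tcp_rot: [3.141, -0.001, 3.08]
wrist_force: [0.7, 0.2, 0.8]
width: -0.0
grasp_force: 0.0
```

>>> {"op": "carry_out", "data": {
  "commands": [0.01, 0.066, 0, 0, 0, -0.03, 0.013, 0.158, 0, 0, 0, -0.06, 0.016, 0.21, 0, 0, 0, -0.094, 0.018, 0.25, 0, 0, 0, -0.124, 0.025, 0.29, 0, 0, 0, -0.155, 0.036, 0.327, 0, 0, 0, -0.186, 0.05, 0.364, 0, 0, 0, -0.217, 0.067, 0.4, 0, 0, 0, -0.248, 0.088, 0.433, 0, 0, 0, -0.279, 0.112, 0.465, 0, 0, 0, -0.309, 0.139, 0.494, 0, 0, 0, -0.34, 0.169, 0.52, 0, 0, 0, -0.371, 0.2, 0.543, 0, 0, 0, -0.402, 0.235, 0.563, 0, 0, 0, -0.433, 0.271, 0.58, 0, 0, 0, -0.464, 0.308, 0.593, 0, 0, 0, -0.494, 0.32, 0.597, 0, 0, 0, -0.5, 0.32, 0.597, 0, 0, 0, -0.5]
}}

```text
t: 23.0
ee_pos: [0.537, -0.1242, 0.0649]
tcp_rot: [3.141, 0.001, 1.51]
wrist_force: [-7.1, -3.3, 3.5]
width: -0.005
grasp_force: 3.3
```

>>> {"op": "carry_out", "data": {
  "commands": [0.01, -0.001, 0, 0, 0, 0, 0.015, -0.001, 0, 0, 0, 0, 0.015, -0.001, 0, 0, 0, 0]
}}

```text
t: 23.3
ee_pos: [0.5373, -0.1242, 0.0647]
tcp_rot: [-3.138, 0.001, 1.51]
wrist_force: [-13.6, -3.1, 7.7]
width: 0.002
grasp_force: 6.7
```

Run:
```python
from h import *
print(r.get_obs()["ee_pos"],r.get_obs()["wrist_force"])
```

```text
[ 0.53729343 -0.12420683  0.06473177] [-13.62021429  -3.10424578   7.6849623 ]
```

Firmly at the stop: 2 mm more command gave only 0.3 mm of movement. I'll back off along the tray axis, rise, and move aside to check.

>>> {"op": "carry_out", "data": {
  "commands": [-0.1, 0.007, 0, 0, 0, 0, -0.3, 0.02, 0, 0, 0, 0, -0.3, 0.02, 0, 0, 0, 0, -0.3, 0.02, 0.33, 0, 0, 0, -0.3, 0.02, 0.66, 0, 0, 0, -0.3, 0.02, 1, 0, 0, 0, -0.5, 0.02, 1, 0, 0, 0, -0.7, 0.02, 1, 0, 0, 0, -0.7, 0.02, 1, 0, 0, 0]
}}

```text
t: 24.2
ee_pos: [0.4327, -0.1207, 0.2148]
tcp_rot: [3.139, 0.001, 1.509]
wrist_force: [-0.9, 0.3, 0.5]
width: -0.001
grasp_force: 0.0
```

Run:
```python
from h import *
im=save("top","top7")
cv2.imwrite("pics/crop7.png",cv2.resize(im[110:285,270:430,::-1],None,fx=3.4,fy=3.4,interpolation=cv2.INTER_CUBIC))
a=cv2.imread("pics/top1.png").astype(int);d=(abs(a-im[:,:,::-1]).max(2)>50).astype(np.uint8)
n,_,s,_=cv2.connectedComponentsWithStats(cv2.morphologyEx(d,cv2.MORPH_OPEN,np.ones((3,3))));print(s[1:][s[1:,4]>25])
print(r.get_obs()["ee_pos"],r.get_obs()["wrist_force"])
```

```text
[[  302   135    98    43  2322]
 [  364   158     5    11    42]
 [  376   159     3    11    33]
 [  329   189     3     9    27]
 [  372   189     3    10    30]
 [  378   189     3    10    30]
 [  335   191     3     9    27]
 [  304   210    92    55  2349]
 [  103   228   366   252 30728]
 [    0   401   103    79  4407]
 [    0   404     5    12    43]]
[ 0.43448906 -0.12116805  0.21476207] [ 0.24110217 -0.45477255  0.34734748]
```

View pics/crop7.png

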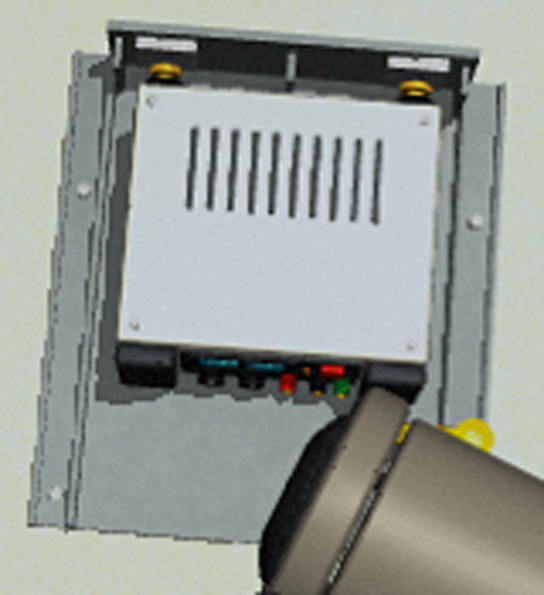

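The latch lies across the front: yellow runs from the pivot (473,435) left past (405,435), with the arm hiding its tip. The supply hasn't moved, with rear corners still at (140,85) and (441,103). The bystanders' spots outside the arm's shadow show no change.

```bash
python3 -c "
from plant import r
print(r.hand_in())"
```

```text
the job is handed in; nothing more can be done
None
```

The supply is back in its tray, pressing lightly on both buffers (roughly 4 N each, going by the push forces). The yellow latch is swung to its stop, the arm is clear and nothing else on the bench was touched; I handed the job in at about 24 s, and no verdict came back.

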